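# Set the board holder to its gauge mark and load the board

### The arm

A 6-joint arm with a two-finger parallel gripper is mounted at the origin on the work surface; the furniture and walls round the work are solid. World frame = base frame: x ahead of the robot, y to its left, z up, the work surface at z = 0. Lengths are in m, angles in degrees, forces in N, time in s.
With the tool pointing down it reaches from about 0.35 to 0.925 m from the base axis. Payload 6.4 kg.
Tool frame: the origin (TCP) lies at the very end of the fingers, on their centre line; the grasp point (between the pads) lies 19 mm behind it; z points along the fingers, y is the line along which they close (so a half turn about z gives the same grasp; the last joint's range is limited). The gripper opens to 85 mm and grips with 20 to 120 N. Pads are 22 mm wide; open, the fingers measure 114 mm over their backs; the gripper's body (76 mm by 85 mm) begins 54 mm behind the grasp point. The pads swing forward as they close: fully open they stand 13 mm farther back than shut.
Start: joints at [61.129, 14.043, 89.255, -0, 76.702, -9.975], TCP at [0.211, 0.615, 0.231] pointing down, gripper open.
Joint ranges: [-179.41, 179.41], [-58.25, 129.5], [7.25, 145.43], [-54.29, 234.29], [11.92, 165.04], [-157.13, 157.13]. Speed limits (degrees/s): [147.25, 147.25, 180, 180, 180, 180].

### API

Orientations are given as a 3x3 rotation matrix whose columns are the frame's x, y, z axes.
In Python, from plant import observe, imaging, order gives the robot as it stands.
- The arm moves only by the shell command python3 -m handwheel 'ROWS' [OPENING]. ROWS is JSON, a list of rows, each a list of 6 numbers: the shift along the tool's x, y, z as a fraction of full scale, then the turn, a rotation vector about the tool's x, y, z as a fraction of full scale. A call has 1 to 5 rows; each row shifts and turns the commanded pose from where the row before left it, along the tool's axes as they then stand; what a row does not reach is not made up. Full scale, the value 1, is 30 mm for a shift and 4 degrees for a turn. A row lasts 1/10 s, in which the tool goes at most 50 mm and 8.59 degrees, less where a joint would pass 70% of its speed; a pose out of reach is approached as far as the arm can. A call with a number of a shift or a turn outside -1 to 1 is refused whole. A call with a gripper value outside its range is refused whole. OPENING is the gripper command: -1 is shut, 1 is fully open, values between are in proportion, set as the call begins (- or left out, the last holds). The fingers move at their own pace and stop on an object; the grip force is fixed at half the most. Time passes only in rows, so rows that do not move let the fingers close. It gives the time, the measured TCP pose, the force, the opening and the grip force at its end, in the units of the state.
- observe(): the state, without advancing time (a new reading comes with each control period).
- imaging.snapshot(name): name is "side" or "top"; returns a dict with "color" (384x512x3 uint8, blue, green, red), "z_map" (384x512 float32, m along the optical axis (not along the pixel's ray), 0 where there is no reading), "mtx" (3x3 intrinsics, pixels), "origin" and "rotation" of the camera in the world. Camera axes: x right, y down, z forward; pixel columns grow to the right and rows downward; lengths in m; the calibration is good to about 2 mm. A picture is of the moment at which its call begins.
- order.finish_job(): hands the job in; it is judged then, once.
The state is a dict: "clock": time; "joints": joint angles; "qd": joint speeds; "joint_efforts": joint torques, N m; "ee_pos": TCP position; "eef_rot": TCP orientation; "wrist_force": force on the tool from outside, world axes, zero at the start; "moment": the same for the moment, N m; "width": finger opening in m; "gripper_force": force on a finger pad.
Only numpy, scipy, OpenCV 4.12 (cv2) and the standard library are available. Lean on these libraries where they do the work, as an engineer would, in place of code of your own. Each camera call takes 0.05 s, during which the arm holds its last target. There are 200 camera calls.

### The job

Get the circuit board into the adjustable board holder: with a fingertip, roll the knurled adjuster wheel until the pointer of the moving rail stands on the wide gauge mark of the scale, and push the board along between the two rails until it is fully home, square against the end stop. Do the two in either order, gripping nothing: the wheel is rolled, not pinched, the rail is moved only by the wheel and not pushed itself, and the board is pushed, never picked up. Leave the tools and the other board lying where they are.

Things in the scene. Friction and masses are not known exactly. Their poses are not given: they have to be found in the camera images.
- board_holder: adjustable aluminium board holder fixed to the bench; place and yaw vary. Base plate x -85..85, y -45..95 mm about the origin, which lies on the bench surface. x runs along the rails to the end stop (away from the robot), y from the moving to the fixed rail, z up. The board slides on the flat plate, z = 14 mm. Fixed rail: inner face y = 75, x 0..70, top z = 34 mm
- stop_face (a point): middle of the end stop's near face, at the bed, at x = 70, y = 49.5, z = 14 mm of the holder; the stop is a bar across the far end of the rails, 12 mm above the bed. Axes as the holder's. Both rails flare open a little from x = 0 down to x = -11 mm of the holder; nearer than that the bed is open
- moving_rail: rail opposite the fixed one, 12 mm thick, 20 mm tall, with its screw, guide rods and pointer; slides along the holder's y, stays where the wheel leaves it. Origin at the foot of its inner face, at x = 0 of the holder. Gap between the rails = 75 mm minus the origin's y in the holder: 70 to 77 at the start, 63 on the mark. Not to be pushed by the robot
- adjuster_wheel (a joint): turn of the wheel, rad, 0..6.9. Rolling its top towards the end stop (+x of the holder) raises the value and closes the gap 3.18 mm per rad; rolling back opens it. On the mark it is 5.03; it starts between 0.6 and 2.85, so it takes several strokes. Friction of about 0.05 N m holds it; a fingertip pressed on with 5 to 10 N and drawn across turns it
- wheel_center (a point): centre of the knurled steel wheel: 70 mm diameter, 16 mm wide, upright in a slot of its block, axis level along the holder's y. At x = 35, y = -62, z = 38 mm of the holder; the rim's top is 35 mm above it. The block round it spans x -12..82, y -81..-43 mm and its top is at z = 55 mm, so the wheel's upper 18 mm stand out. Axes as the holder's
- pointer_tip (a point): tip of the dark steel pointer fixed to the moving rail; it lies over the scale bar and points to -x of the holder
- gauge_mark (a point): middle of the gauge mark: the one wide line (4 mm in the holder's y) right across the top of the scale bar; the other lines are thin and short. The bar spans x -38..-20, y -42..0 mm of the holder, top z = 34 mm. Axes as the holder's. The pointer tip starts 7 to 14 mm to the mark's -y side and moves to +y as the gap closes
- board: green populated circuit board 80 x 60 x 15 mm, loose, 0.03 to 0.06 kg, flat on the bed, long side along the rails; slides easily. Origin: centre of its underside, x along the 80 mm. Board 2 mm thick; components within 31 mm of the centre in x, 19 in y. Starts 25 to 50 mm short of home, a little askew. Home: origin at x = 30, near edge at x = -10 mm of the holder
- tweezers: steel tweezers, 133 mm, lying to the left of the holder; bystander
- side_cutters: side cutters, 108 mm, lying to the right of the holder; bystander
- next_board: narrow circuit board 56 x 92 mm, waiting behind the holder; bystander
Things that resemble listed ones, but are neither listed nor needed, are in the scene too. Leave any black or blue look-alike of the board alone.

How it is judged (in metres and radians):
At the end, for the whole second after the job is handed in: the pointer tip stands on the 4 mm wide gauge mark (within 2 mm of its middle), the board lies flat on the bed between the rails, within 3 mm of the end stop and square to it within 0.06 rad, and everything is at rest (y of pointer_tip in the frame of gauge_mark between -0.002 and 0.002 m and x of board in the frame of board_holder above 0.027 m and y of board in the frame of board_holder between 0.038 and 0.049 m and z of board in the frame of board_holder below 0.017 m and angle between the x axis of board and the x axis of board_holder, either way round below 0.06 rad and angle between board's own z axis and vertical below 0.05 rad and linear speed of board below 0.01 m/s and not (velocity of joint adjuster_wheel above 0.05 rad/s or velocity of joint adjuster_wheel below -0.05 rad/s)); the robot touches nothing.
It fails at once if the moving rail is pushed directly instead of by the wheel (contact force between any of the fingers, the arm and moving_rail above 4 N).
It fails at once if the wheel is gripped between the fingers (grasp point lowered onto the rim's top) instead of rolled (z of the grasp point in the frame of wheel_center between 0 and 0.042 m and x of the grasp point in the frame of wheel_center between -0.012 and 0.012 m and y of the grasp point in the frame of wheel_center between -0.012 and 0.012 m).
It fails at once if the board is lifted off the bed (z of board in the frame of board_holder above 0.026 m).
It fails at once if a bystander (tweezers, cutters, other board) is moved by more than 20 mm (distance of any of tweezers, side_cutters, next_board from where it was at the start of the episode above 0.02 m).
It also fails if it takes over 61 s, if anything falls off the work surface, if the arm or the gripper's body presses on something with over 40 N, if the wrist force passes 120 N, or if a joint passes its speed limit or range.

## Working session

There is one attempt and no reset: what is moved stays moved. The work goes in short steps, Python scripts to look and compute and a shell command to move; the robot and the scene stay as the last step left them, time stands still between calls to the robot, and variables do not carry over. Pictures are saved under pics/ and viewed, at most 10 in all, crops included, and the job is handed in when it is done.

```bash
ls; mkdir -p pics; python3 - <<'E'
from plant import observe, imaging
import cv2,numpy as np
s=observe();print({k:np.round(v,3).tolist() for k,v in s.items()})
for n in("top","side"):
    d=imaging.snapshot(n);cv2.imwrite(f"pics/{n}0.png",d["color"]);np.savez(f"/tmp/{n}0.npz",**d)
    print(n,d["mtx"].tolist(),np.round(d["origin"],3),np.round(d["rotation"],3).tolist())
E
```

```text
pics
{'clock': 0.0, 'joints': [61.13, 14.085, 89.326, 0.002, 76.702, -9.975], 'qd': [0.041, -0.011, 0.022, -0.011, -0.034, 0.074], 'joint_efforts': [0.001, -42.952, -32.613, -0.0, 0.005, -0.0], 'ee_pos': [0.21, 0.614, 0.23], 'eef_rot': [[-0.946, 0.324, -0.001], [0.324, 0.946, -0.002], [0.0, -0.002, -1.0]], 'wrist_force': [0.581, -0.027, -0.54], 'moment': [-0.011, 0.003, -0.012], 'gripper_force': 0.0, 'width': 0.085}
top [[458.51338724147934, 0.0, 254.62378351020536], [0.0, 458.51338724147934, 190.79316954346413], [0.0, 0.0, 1.0]] [ 0.466 -0.027  1.082] [[-0.026, -0.997, 0.076], [-1.0, 0.027, 0.01], [-0.012, -0.076, -0.997]]
side [[430.7087162385695, 0.0, 258.96829102214525], [0.0, 430.7087162385695, 191.05909023011495], [0.0, 0.0, 1.0]] [0.544 0.719 0.541] [[-0.999, -0.044, 0.028], [-0.048, 0.55, -0.834], [0.022, -0.834, -0.551]]
```

View pics/top0.png

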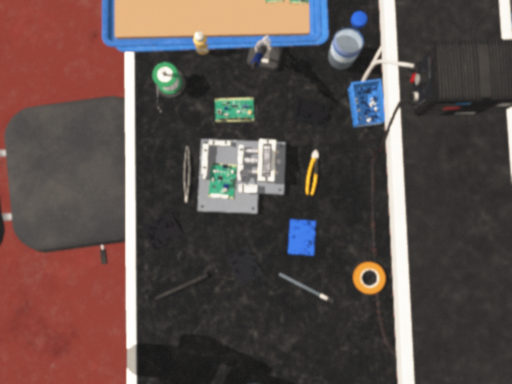

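View pics/side0.png

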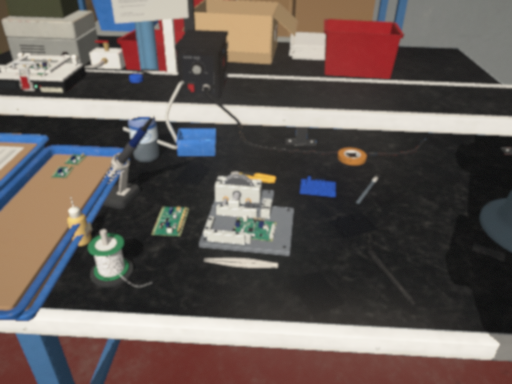

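```bash
python3 - <<'E'
import cv2,numpy as np
a=cv2.imread("pics/top0.png")[130:220,190:295];b=cv2.imread("pics/side0.png")[165:260,190:305]
a=cv2.resize(a,None,fx=6,fy=6,interpolation=2);b=cv2.resize(b,None,fx=6,fy=6,interpolation=2)
cv2.imwrite("pics/tc.png",a);cv2.imwrite("pics/sc.png",b)
E
```

```text
(no output)
```

View pics/tc.png

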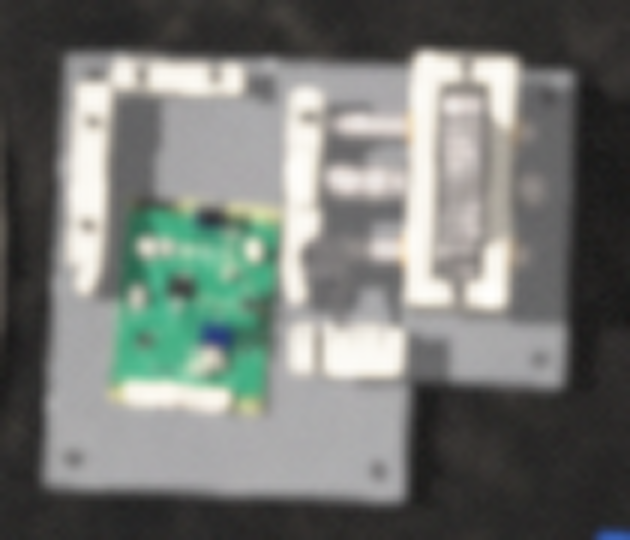

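View pics/sc.png

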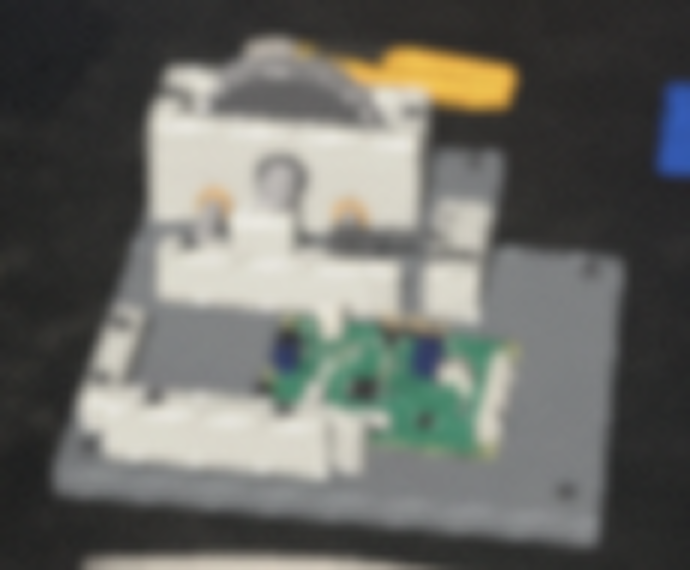

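The top crop shows the plate corners at (65,52), (45,490) and (405,500), the block at (412,52)–(505,305), and the board corners at about (135,203), (280,212), (262,412) and (110,395). The wide mark is at crop x≈315. Next I fit the holder pose.

```bash
cat > h.py <<'E'
import numpy as np
from scipy.optimize import least_squares
def cast(d,uv,z):
    K=d["mtx"];uv=np.atleast_2d(uv).astype(float)
    r=np.c_[(uv[:,0]-K[0,2])/K[0,0],(uv[:,1]-K[1,2])/K[1,1],np.ones(len(uv))]@d["rotation"].T
    return d["origin"]+r*((np.broadcast_to(z,len(uv))-d["origin"][2])/r[:,2])[:,None]
def proj(d,P):
    c=(np.atleast_2d(P)-d["origin"])@d["rotation"];return c[:,:2]/c[:,2:]*[d["mtx"][0,0],d["mtx"][1,1]]+d["mtx"][:2,2]
def H(p): c,s=np.cos(p[2]),np.sin(p[2]);return np.array([[c,-s],[s,c]])
def to_w(p,q): q=np.atleast_2d(q);return np.c_[q[:,:2]@H(p).T+p[:2],q[:,2]]
def to_h(p,q): q=np.atleast_2d(q);return np.c_[(q[:,:2]-p[:2])@H(p),q[:,2]]
E
python3 - <<'E'
from h import *
d=np.load("/tmp/top0.npz");f=lambda a:(np.array(a,float)+.5)/6-.5+[190,130]
cr=f([[65,52],[45,490],[405,500],[412,52],[520,55],[505,305],[405,300]])
h=np.array([[85,95,14],[-85,95,14],[-85,-45,14],[82,-43,55],[82,-81,55],[-12,-81,55],[-12,-43,55]])/1e3
w=cast(d,cr,h[:,2])
r=least_squares(lambda p:(to_w(p,h)-w)[:,:2].ravel(),[.45,0,0]);p=r.x
print(p,np.degrees(p[2]));print(np.round(1e3*r.fun.reshape(-1,2),1))
np.save("pose.npy",p)
b=cast(d,f([[135,203],[280,212],[262,412],[110,395]]),.016);print(np.round(1e3*to_h(p,b),1))
print("mark",1e3*to_h(p,cast(d,f([[315,350],[288,350],[405,350]]),.034)))
print("railface",1e3*to_h(p,cast(d,f([[282,150],[106,200]]),.034)))
print("wheel",to_w(p,[[.035,-.062,.073]]),"near edge home",to_w(p,[[-.01,.045,.014]]))
# depth check: wheel top, block top, bed
K=d["mtx"]
for q in([.035,-.062,.073],[-.005,-.062,.055],[.05,.045,.014],[-.07,.045,.014]):
    u,v=proj(d,to_w(p,[q]))[0];u,v=int(round(u)),int(round(v));zz=d["z_map"][v,u]
    P=d["origin"]+d["rotation"]@np.array([(u-K[0,2])/K[0,0],(v-K[1,2])/K[1,1],1])*zz;print(q,u,v,np.round(P,4))
E
```

```text
[ 0.5837721   0.01949529 -0.06131882] -3.513309305839123
[[-0.8  0.3]
 [ 1.5 -0.1]
 [ 0.5 -0. ]
 [-0.5 -0.9]
 [-0.5  1.9]
 [ 0.2 -0.8]
 [-0.3 -0.3]]
[[ 26.7  64.5  16. ]
 [ 25.1   7.7  16. ]
 [-53.3  11.7  16. ]
 [-48.8  71.   16. ]]
mark [[-29.94463104  -8.74793531  34.        ]
 [-30.29808229   1.57507327  34.        ]
 [-28.76706644 -43.14025808  34.        ]]
railface [[46.73152853  6.8156143  34.        ]
 [25.10363738 73.71207339 34.        ]]
wheel [[ 0.61490694 -0.044533    0.073     ]] near edge home [[0.57654851 0.06502352 0.014     ]]
[0.035, -0.062, 0.073] 266 158 [ 0.615  -0.0435  0.0744]
[-0.005, -0.062, 0.055] 266 177 [ 0.5745 -0.0426  0.0582]
[0.05, 0.045, 0.014] 221 154 [0.6362 0.061  0.0149]
[-0.07, 0.045, 0.014] 219 205 [0.5166 0.0683 0.0129]
```

```bash
cat > rel.py <<'E'
# python3 rel.py hx hy hz(mm holder): shift in tool axes in full-scale units, + yaw error
import sys;from h import *;from plant import observe
p=np.load("pose.npy");s=observe();R=np.array(s["eef_rot"]);t=np.array(s["ee_pos"])
print("tcp holder mm",np.round(1e3*to_h(p,t)[0],1),"F",np.round(s["wrist_force"],1),"w",round(s["width"],3),"t",s["clock"])
Rh=np.eye(3);Rh[:2,:2]=H(p);want=Rh@np.diag([-1,1,-1.])
from scipy.spatial.transform import Rotation as Q
print("rotvec deg/4",np.round(Q.from_matrix(R.T@want).as_rotvec(degrees=True)/4,2))
if len(sys.argv)>3: print("shift/30",np.round(R.T@(to_w(p,[np.array(sys.argv[1:4],float)/1e3])[0]-t)/.03,2))
E
python3 -m handwheel '[[0,0,0,0,0,-0.97],[0,0,0,0,0,-0.97],[0,0,0,0,0,-0.97],[0,0,0,0,0,-0.97],[0,0,0,0,0,0]]' -0.53; python3 rel.py -80 41 60
```

```text
clock: 0.6
ee_pos: [0.2103, 0.6147, 0.2307]
eef_rot: [[-0.998, 0.059, -0.001], [0.059, 0.998, -0.001], [0.0, -0.001, -1.0]]
wrist_force: [-0.5, -0.4, -0.0]
width: 0.0202
gripper_force: 0.0
tcp holder mm [-409.2  571.2  230.7] F [-0.5 -0.4 -0. ] w 0.02 t 0.6
rotvec deg/4 [-0.01 -0.01  0.03]
shift/30 [-10.94 -17.69   5.7 ]
```

```bash
R='x'; python3 -m handwheel '[[-0.6,-0.97,0,0,0,0],[-0.6,-0.97,0,0,0,0],[-0.6,-0.97,0,0,0,0],[-0.6,-0.97,0,0,0,0],[-0.6,-0.97,0,0,0,0]]' >/dev/null; python3 -m handwheel '[[-0.6,-0.97,0,0,0,0],[-0.6,-0.97,0,0,0,0],[-0.6,-0.97,0,0,0,0],[-0.6,-0.97,0,0,0,0],[-0.6,-0.97,0,0,0,0]]' >/dev/null;  python3 -m handwheel '[[-0.6,-0.97,0,0,0,0],[-0.6,-0.97,0,0,0,0],[-0.6,-0.97,0,0,0,0],[-0.6,-0.97,0,0,0,0],[0,0,0,0,0,0]]'; python3 rel.py -80 41 40
```

```text
clock: 2.1
ee_pos: [0.4394, 0.1908, 0.2313]
eef_rot: [[-0.998, 0.065, 0.0], [0.065, 0.998, -0.001], [-0.0, -0.001, -1.0]]
wrist_force: [0.3, 0.8, -0.7]
width: 0.0201
gripper_force: 0.0
tcp holder mm [-154.6  162.1  231.3] F [ 0.3  0.8 -0.7] w 0.02 t 2.1
rotvec deg/4 [-0.01  0.01 -0.06]
shift/30 [-2.5  -4.02  6.38]
```

```bash
python3 -m handwheel '[[-0.5,-0.8,0.6,0,0,0],[-0.5,-0.8,0.6,0,0,0],[-0.5,-0.8,0.6,0,0,0],[-0.5,-0.8,0.6,0,0,0],[-0.5,-0.82,0.6,0,0,-0.06]]' >/dev/null;  python3 -m handwheel '[[0,0,1,0,0,0],[0,0,1,0,0,0],[0,0,1,0,0,0],[0,0,0.3,0,0,0],[0,0,0,0,0,0]]'; python3 rel.py -80 41 16
```

```text
clock: 3.1
ee_pos: [0.5046, 0.0692, 0.0411]
eef_rot: [[-0.998, 0.055, -0.003], [0.055, 0.998, 0.0], [0.003, 0.0, -1.0]]
wrist_force: [-0.1, 0.1, -0.9]
width: 0.0199
gripper_force: 0.0
tcp holder mm [-82.1  44.8  41.1] F [-0.1  0.1 -0.9] w 0.02 t 3.1
rotvec deg/4 [ 0.   -0.05  0.09]
shift/30 [-0.07 -0.13  0.83]
```

```bash
python3 -m handwheel '[[-0.2,-0.1,0.4,0,0,0.05],[0,0,0.35,0,0,0],[0,0,0,0,0,0]]';python3 -m handwheel '[[0,0,0.07,0,0,0],[0,0,0,0,0,0]]';python3 -m handwheel '[[0,0,0.07,0,0,0],[0,0,0,0,0,0]]'; python3 rel.py -74 41 16
```

```text
clock: 3.4
ee_pos: [0.5113, 0.0656, 0.0196]
eef_rot: [[-0.998, 0.058, -0.001], [0.058, 0.998, 0.0], [0.001, 0.0, -1.0]]
wrist_force: [-0.3, 0.4, 0.0]
width: 0.02
gripper_force: 0.0
clock: 3.6
ee_pos: [0.5118, 0.0654, 0.0182]
eef_rot: [[-0.998, 0.058, 0.001], [0.058, 0.998, -0.0], [-0.001, -0.0, -1.0]]
wrist_force: [-0.3, 0.3, -0.6]
width: 0.0201
gripper_force: 0.0
clock: 3.8
ee_pos: [0.5117, 0.0654, 0.0157]
eef_rot: [[-0.998, 0.058, 0.0], [0.058, 0.998, -0.0], [-0.0, -0.0, -1.0]]
wrist_force: [0.4, 0.3, -0.7]
width: 0.0201
gripper_force: 0.0
tcp holder mm [-74.8  41.4  15.7] F [ 0.4  0.3 -0.7] w 0.02 t 3.8
rotvec deg/4 [-0.    0.    0.04]
shift/30 [-0.03 -0.01 -0.01]
```

```bash
python3 -m handwheel '[[0,0,0.05,0,0,0],[0,0,0,0,0,0]]';python3 -m handwheel '[[0,0,0.05,0,0,0],[0,0,0,0,0,0]]';python3 -m handwheel '[[0,0,0.05,0,0,0],[0,0,0,0,0,0]]'
```

```text
clock: 4.0
ee_pos: [0.5119, 0.0653, 0.0142]
eef_rot: [[-0.998, 0.058, 0.0], [0.058, 0.998, -0.0], [-0.0, -0.0, -1.0]]
wrist_force: [-0.1, 0.2, 1.0]
width: 0.0199
gripper_force: 0.3
clock: 4.2
ee_pos: [0.512, 0.0653, 0.0141]
eef_rot: [[-0.998, 0.058, -0.001], [0.058, 0.998, -0.0], [0.001, -0.0, -1.0]]
wrist_force: [-6.5, -0.1, 13.3]
width: 0.02
gripper_force: 7.1
clock: 4.4
ee_pos: [0.512, 0.0653, 0.014]
eef_rot: [[-0.998, 0.057, -0.003], [0.057, 0.998, -0.0], [0.003, -0.0, -1.0]]
wrist_force: [-12.9, 0.2, 27.8]
width: 0.0201
gripper_force: 14.0
```

```bash
python3 -m handwheel '[[0,0,-0.12,0,0,0],[-0.15,0,0,0,0,0],[-0.25,0,0,0,0,0],[-0.25,0,0,0,0,0],[-0.25,0,0,0,0,0]]';python3 -m handwheel '[[-0.2,0,0,0,0,0],[-0.2,0,0,0,0,0],[-0.15,0,0,0,0,0],[0,0,0,0,0,0]]';python3 rel.py -23 42 15
```

```text
clock: 4.9
ee_pos: [0.5393, 0.0637, 0.0143]
eef_rot: [[-0.998, 0.058, -0.0], [0.058, 0.998, 0.0], [0.0, 0.0, -1.0]]
wrist_force: [-0.9, -0.2, 0.4]
width: 0.0199
gripper_force: 0.2
clock: 5.3
ee_pos: [0.5558, 0.0627, 0.0147]
eef_rot: [[-0.998, 0.058, 0.001], [0.058, 0.998, -0.0], [-0.001, -0.0, -1.0]]
wrist_force: [-0.6, 0.4, 1.2]
width: 0.02
gripper_force: 0.0
tcp holder mm [-30.6  41.4  14.7] F [-0.6  0.4  1.2] w 0.02 t 5.3
rotvec deg/4 [-0.    0.01  0.04]
shift/30 [-0.25  0.02 -0.01]
```

```bash
python3 - <<'E'
from plant import imaging
import cv2,numpy as np
o=[]
for n in("top","side"):
    d=imaging.snapshot(n);np.savez(f"/tmp/{n}1.npz",**d);c=d["color"]
    o.append(cv2.resize(c[130:220,190:290] if n=="top" else c[165:255,190:290],None,fx=4,fy=5,interpolation=2))
cv2.imwrite("pics/p1.png",np.hstack(o))
E
```

```text
(no output)
```

View pics/p1.png

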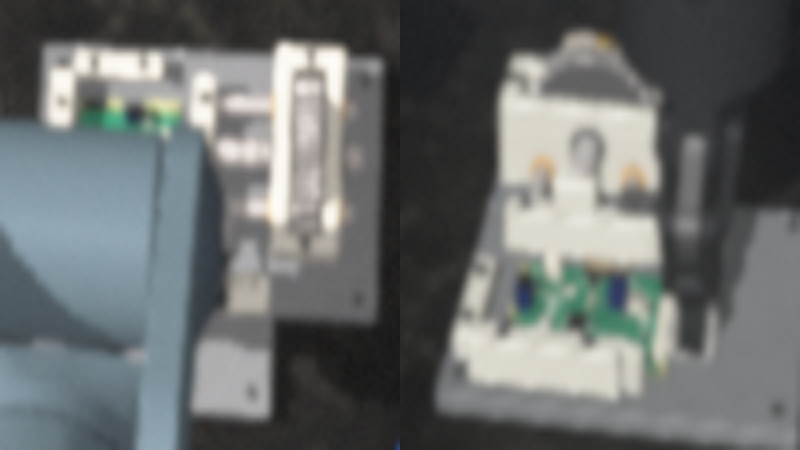

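The picture shows the board between the rails, about 10 mm short of the stop, with the fingers at its near edge. I'll keep pushing until I feel the stop.

```bash
python3 -m handwheel '[[-0.15,0,0,0,0,0],[-0.1,0,0,0,0,0],[0,0,0,0,0,0]]';python3 -m handwheel '[[-0.06,0,0,0,0,0],[0,0,0,0,0,0]]';python3 -m handwheel '[[-0.05,0,0,0,0,0],[0,0,0,0,0,0]]';python3 rel.py -23 42 15
```

```text
clock: 5.7
ee_pos: [0.5631, 0.0623, 0.0149]
eef_rot: [[-0.998, 0.058, 0.001], [0.058, 0.998, -0.0], [-0.001, -0.0, -1.0]]
wrist_force: [-0.0, 0.1, -0.4]
width: 0.0201
gripper_force: 0.0
clock: 5.9
ee_pos: [0.5646, 0.0622, 0.0147]
eef_rot: [[-0.998, 0.058, 0.0], [0.058, 0.998, -0.0], [-0.0, -0.0, -1.0]]
wrist_force: [-0.3, -0.3, 0.3]
width: 0.0202
gripper_force: 0.0
clock: 6.1
ee_pos: [0.566, 0.0622, 0.0147]
eef_rot: [[-0.998, 0.058, 0.0], [0.058, 0.998, -0.0], [-0.0, 0.0, -1.0]]
wrist_force: [0.1, 0.1, -0.1]
width: 0.0197
gripper_force: 0.0
tcp holder mm [-20.3  41.5  14.7] F [ 0.1  0.1 -0.1] w 0.02 t 6.1
rotvec deg/4 [0.   0.   0.04]
shift/30 [ 0.09  0.02 -0.01]
```

```bash
python3 -m handwheel '[[-0.05,0,0,0,0,0],[0,0,0,0,0,0]]' | egrep 'ee_pos|wrist';python3 -m handwheel '[[-0.05,0,0,0,0,0],[0,0,0,0,0,0]]'| egrep 'ee_pos|wrist';python3 -m handwheel '[[-0.05,0,0,0,0,0],[0,0,0,0,0,0]]'| egrep 'ee_pos|wrist';python3 rel.py -23 42 15
```

```text
ee_pos: [0.5669, 0.0622, 0.0145]
wrist_force: [-2.2, 0.8, 1.6]
ee_pos: [0.5671, 0.0623, 0.0144]
wrist_force: [-7.8, 0.3, 5.8]
ee_pos: [0.5673, 0.0623, 0.0143]
wrist_force: [-12.7, 0.6, 10.2]
tcp holder mm [-19.   41.7  14.3] F [-12.7   0.6  10.2] w 0.02 t 6.7
rotvec deg/4 [ 0.   -0.12  0.05]
shift/30 [ 0.13  0.01 -0.02]
```

```bash
python3 -m handwheel '[[0.2,0,0,0,0,0],[0.3,0,0,0,0,0],[0,0,-1,0,0,0],[0,0,-1,0,0,0],[0,0,-1,0,0,0]]' >/dev/null; python3 -m handwheel '[[0,0,0,0,0,0]]' -1 ; python3 rel.py 10 -62 100;  python3 - <<'E'
from plant import imaging
import numpy as np
E
```

```text
clock: 7.3
ee_pos: [0.5587, 0.0625, 0.1096]
eef_rot: [[-0.998, 0.058, 0.01], [0.058, 0.998, -0.001], [-0.01, -0.0, -1.0]]
wrist_force: [0.3, -0.4, 0.8]
width: 0.007
gripper_force: 0.0
tcp holder mm [-27.7  41.4 109.6] F [ 0.3 -0.4  0.8] w 0.007 t 7.3
rotvec deg/4 [-0.    0.14  0.05]
shift/30 [-1.24 -3.45  0.33]
```

```bash
python3 -m handwheel '[[-0.4,-0.87,0,0,0.14,0],[-0.4,-0.87,0,0,0,0],[-0.44,-0.87,0,0,0,0],[0,-0.87,0.3,0,0,0],[0,0,0.3,0,0,0]]' >/dev/null; python3 -m handwheel '[[0,0,0.2,0,0,0],[0,0,0,0,0,0]]'; python3 rel.py 10 -62 72
```

```text
clock: 8.0
ee_pos: [0.5848, -0.0425, 0.0786]
eef_rot: [[-0.998, 0.058, -0.013], [0.058, 0.998, 0.002], [0.013, 0.001, -1.0]]
wrist_force: [-0.7, -0.2, -1.0]
width: -0.0001
gripper_force: 0.0
tcp holder mm [  4.8 -61.8  78.6] F [-0.7 -0.2 -1. ] w -0.0 t 8.0
rotvec deg/4 [ 0.01 -0.18  0.05]
shift/30 [-0.17 -0.01  0.22]
```

```bash
python3 -m handwheel '[[-0.17,0,0.2,0,-0.18,0.05],[0,0,0,0,0,0]]'|egrep 'pos|wrist'; python3 -m handwheel '[[0,0,0.06,0,0,0],[0,0,0,0,0,0]]'|egrep 'pos|wrist';python3 -m handwheel '[[0,0,0.04,0,0,0],[0,0,0,0,0,0]]'|egrep 'pos|wrist'; python3 rel.py 35 -62 72
```

```text
ee_pos: [0.5912, -0.043, 0.0738]
wrist_force: [0.1, -0.6, 0.6]
ee_pos: [0.5913, -0.0436, 0.0726]
wrist_force: [-0.2, -0.2, 0.6]
ee_pos: [0.5912, -0.0439, 0.0714]
wrist_force: [-0.0, -0.8, 0.3]
tcp holder mm [ 11.3 -62.8  71.4] F [-0.  -0.8  0.3] w -0.0 t 8.6
rotvec deg/4 [-0.    0.04 -0.  ]
shift/30 [-0.79  0.03 -0.02]
```

```bash
python3 -m handwheel '[[0,0,0.06,0,0,0],[0,0,0,0,0,0]]'|egrep 'pos|wrist'; python3 -m handwheel '[[-0.1,0,-0.03,0,0,0],[-0.1,0,-0.025,0,0,0],[-0.1,0,-0.015,0,0,0],[0,0,0,0,0,0]]'|egrep 'pos|wrist'; python3 rel.py 35 -62 72
```

```text
ee_pos: [0.5911, -0.0439, 0.0694]
wrist_force: [-0.9, -1.0, -0.1]
ee_pos: [0.6009, -0.0445, 0.072]
wrist_force: [0.2, 1.2, 0.6]
tcp holder mm [ 21.  -62.8  72. ] F [0.2 1.2 0.6] w 0.0 t 9.2
rotvec deg/4 [-0.    0.05 -0.  ]
shift/30 [-0.47  0.03  0.  ]
```

```bash
for i in 1 2 3; do :; done; python3 -m handwheel '[[0,0,0.04,0,0,0],[0,0,0,0,0,0]]'|egrep 'pos|wrist'; python3 -m handwheel '[[0,0,0.04,0,0,0],[0,0,0,0,0,0]]'|egrep 'pos|wrist';python3 -m handwheel '[[0,0,0.04,0,0,0],[0,0,0,0,0,0]]'|egrep 'pos|wrist'; python3 rel.py 35 -62 72
```

```text
ee_pos: [0.6012, -0.0446, 0.0719]
wrist_force: [-2.7, -0.1, 6.8]
ee_pos: [0.602, -0.0446, 0.0719]
wrist_force: [-3.1, 1.1, 9.5]
ee_pos: [0.6029, -0.0447, 0.0719]
wrist_force: [-4.0, 2.0, 14.6]
tcp holder mm [ 23.1 -62.9  71.9] F [-4.   2.  14.6] w -0.0 t 9.8
rotvec deg/4 [-0.01  0.12 -0.  ]
shift/30 [-0.4   0.03  0.  ]
```

```bash
python3 -m handwheel '[[-0.15,0,-0.03,0,0,0],[-0.15,0,0,0,0,0],[0,0,0,0,0,0]]'|egrep 'pos|wrist'; python3 -m handwheel '[[-0.15,0,0,0,0,0],[-0.15,0,0,0,0,0],[0,0,0,0,0,0]]'|egrep 'pos|wrist'; python3 rel.py 35 -62 72
```

```text
ee_pos: [0.6127, -0.0454, 0.0727]
wrist_force: [0.8, 1.8, 12.6]
ee_pos: [0.6217, -0.0461, 0.0726]
wrist_force: [0.3, 1.5, 9.9]
tcp holder mm [ 41.8 -63.1  72.6] F [0.3 1.5 9.9] w 0.0 t 10.4
rotvec deg/4 [-0.01  0.15 -0.01]
shift/30 [0.23 0.04 0.02]
```

```bash
python3 -m handwheel '[[-0.15,0,0,0,0,0],[-0.15,0,0.02,0,0,0],[0,0,0,0,0,0]]'|egrep 'pos|wrist'; python3 -m handwheel '[[-0.15,0,0.03,0,0,0],[-0.15,0,0.05,0,0,0],[0,0,0,0,0,0]]'|egrep 'pos|wrist'; python3 rel.py 35 -62 72
```

```text
ee_pos: [0.6303, -0.0466, 0.0712]
wrist_force: [1.7, 0.3, 6.6]
ee_pos: [0.6386, -0.0472, 0.0678]
wrist_force: [2.8, -1.0, 5.1]
tcp holder mm [ 58.8 -63.2  67.8] F [ 2.8 -1.   5.1] w 0.0 t 11.0
rotvec deg/4 [-0.01  0.12 -0.01]
shift/30 [ 0.79  0.04 -0.15]
```

```bash
python3 -m handwheel '[[0,0,-0.4,0,0.12,0],[0.6,0,-0.2,0,0,0],[0.9,0.03,0,0,0,0],[0,0,0,0,0,0]]'|egrep 'pos|wrist'; python3 rel.py 14 -62 72; python3 - <<'E'
from plant import imaging
import cv2,numpy as np
d=imaging.snapshot("side");np.savez("/tmp/side2.npz",**d)
a=np.load("/tmp/side0.npz")["color"];b=d["color"]
cv2.imwrite("pics/p2.png",np.vstack([cv2.resize(c[190:222,230:290],None,fx=9,fy=9,interpolation=2) for c in(a,b)]))
E
```

```text
ee_pos: [0.5882, -0.0422, 0.0837]
wrist_force: [0.7, 0.9, -0.7]
tcp holder mm [  8.2 -61.3  83.7] F [ 0.7  0.9 -0.7] w 0.0 t 11.4
rotvec deg/4 [ 0.01 -0.14 -0.  ]
shift/30 [-0.2  -0.02  0.39]
```

View pics/p2.png

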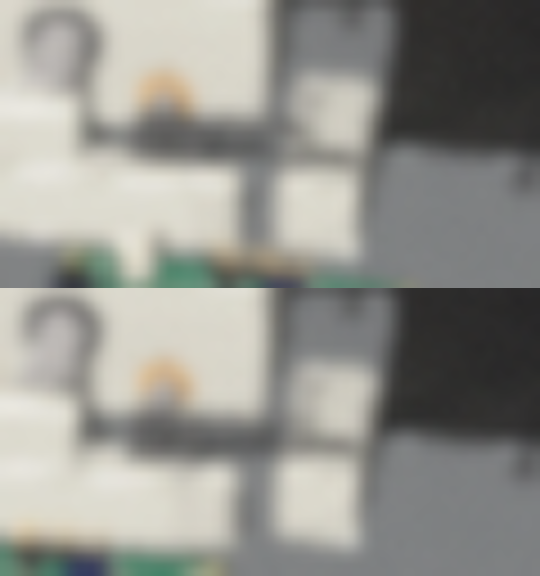

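The side crops (before above, after below) show the rail's far edge moved about 1 px nearer, roughly from row 165 to row 172 in the zoomed crop. The pointer is still beyond the wide mark, which sits at zoomed row ≈152. I'll measure it with sub-pixel profiles.

```bash
cat > gauge.py <<'E'
import sys;from h import *;import cv2
p=np.load("pose.npy")
def prof(d,x,ys,z=.034,n=7,w=.004):
    g=cv2.cvtColor(d["color"],cv2.COLOR_BGR2GRAY).astype(np.float32);o=0
    for xx in np.linspace(x-w,x+w,n):
        uv=proj(d,to_w(p,np.c_[np.full(len(ys),xx),ys,np.full(len(ys),z)])).astype(np.float32)
        o=o+cv2.remap(g,uv[:,:1].copy(),uv[:,1:].copy(),cv2.INTER_CUBIC)[:,0]/n
    return o
def edge(y,v,up):   # half level crossing at steepest slope
    s=np.gradient(v)*(1 if up else -1);k=int(np.argmax(s));return y[k],s[k]/(y[1]-y[0])*1e-3
if __name__=="__main__":
  for f in sys.argv[1:]:
    d=np.load(f"/tmp/{f}.npz");y=np.arange(-.03,.004,.0002)
    print(f,"railback@x", [(x,round(1e3*edge(np.arange(-.018,.008,.0002),prof(d,x/1e3,np.arange(-.018,.008,.0002)),True)[0],1)) for x in(8,15,22)])
    for x in(-34,-30,-26,-22):
        print(" bar x",x,prof(d,x/1e3,np.arange(-.032,.006,.002),w=.001).astype(int).tolist())
E
python3 gauge.py side0 side2; python3 -c "
from h import *;d=np.load('/tmp/side0.npz');p=np.load('pose.npy');print(proj(d,to_w(p,[[-.03,-.01,.034],[-.03,0,.034],[-.03,-.042,.034],[0,0,.034]])))"
```

```text
side0 railback@x [(8, np.float64(-4.0)), (15, np.float64(-6.6)), (22, np.float64(-8.8))]
 bar x -34 [202, 201, 201, 202, 202, 200, 192, 180, 163, 148, 144, 155, 172, 190, 201, 209, 213, 216, 216]
 bar x -30 [200, 201, 202, 202, 202, 198, 192, 177, 160, 144, 142, 155, 175, 192, 205, 210, 213, 214, 215]
 bar x -26 [182, 184, 185, 182, 177, 170, 165, 156, 147, 139, 140, 151, 171, 189, 207, 215, 219, 217, 216]
 bar x -22 [169, 167, 161, 152, 141, 136, 137, 141, 141, 139, 138, 145, 157, 173, 189, 197, 201, 198, 196]
side2 railback@x [(8, np.float64(-0.2)), (15, np.float64(-3.0)), (22, np.float64(-5.8))]
 bar x -34 [201, 200, 200, 201, 201, 200, 192, 180, 161, 146, 143, 155, 173, 190, 201, 209, 212, 215, 216]
 bar x -30 [200, 201, 202, 202, 201, 197, 191, 176, 159, 143, 141, 154, 175, 191, 204, 210, 213, 215, 215]
 bar x -26 [183, 185, 185, 182, 178, 172, 166, 155, 145, 136, 137, 149, 170, 188, 206, 214, 218, 217, 216]
 bar x -22 [170, 170, 167, 163, 156, 149, 143, 137, 132, 129, 129, 139, 154, 171, 187, 196, 200, 198, 196]
[[265.6633292  207.74121977]
 [265.18316248 210.6319688 ]
 [267.14002355 198.8510728 ]
 [250.29468257 209.41167571]]
```

```bash
python3 - <<'E'
from gauge import *
d=np.load("/tmp/top0.npz")
y=np.arange(-.05,.010,.002);print("bar",[(int(round(1e3*a)),int(b)) for a,b in zip(y,prof(d,-.030,y,w=.003))])
for x in(-24,-22,-20,-17,-14):print("ptr x",x,prof(d,x/1e3,np.arange(-.03,.004,.002),w=.001).astype(int).tolist())
y=np.arange(-.016,.016,.002);print("rail",[(int(round(1e3*a)),int(b)) for a,b in zip(y,prof(d,.05,y,w=.008))])
y=np.arange(.066,.1,.002);print("fix",[(int(round(1e3*a)),int(b)) for a,b in zip(y,prof(d,.05,y,w=.008))])
s=np.load("/tmp/side2.npz")
y=np.arange(-.05,.012,.002);print("side bar",[(int(round(1e3*a)),int(b)) for a,b in zip(y,prof(s,-.030,y,w=.003))])
E
```

```text
bar [(-50, 105), (-48, 104), (-46, 112), (-44, 150), (-42, 205), (-40, 242), (-38, 247), (-36, 247), (-34, 246), (-32, 247), (-30, 248), (-28, 248), (-26, 248), (-24, 248), (-22, 247), (-20, 248), (-18, 248), (-16, 248), (-14, 242), (-12, 205), (-10, 178), (-8, 201), (-6, 240), (-4, 245), (-2, 243), (0, 228), (2, 197), (4, 166), (6, 143), (8, 123)]
ptr x -24 [241, 240, 237, 235, 232, 232, 231, 232, 231, 207, 181, 197, 227, 233, 232, 219, 192]
ptr x -22 [233, 232, 228, 223, 215, 209, 206, 213, 223, 208, 185, 197, 221, 226, 223, 208, 183]
ptr x -20 [216, 215, 211, 204, 192, 179, 172, 184, 201, 197, 181, 188, 203, 206, 202, 188, 170]
ptr x -17 [182, 181, 178, 173, 161, 147, 138, 143, 155, 161, 158, 162, 169, 173, 173, 168, 160]
ptr x -14 [170, 169, 161, 150, 134, 124, 120, 122, 124, 125, 124, 131, 146, 161, 175, 181, 171]
rail [(-16, 142), (-14, 133), (-12, 128), (-10, 141), (-8, 177), (-6, 215), (-4, 233), (-2, 239), (0, 242), (2, 242), (4, 229), (6, 200), (8, 177), (10, 170), (12, 170), (14, 171)]
fix [(66, 99), (68, 100), (70, 106), (72, 131), (74, 175), (76, 215), (78, 227), (80, 225), (82, 230), (84, 235), (86, 227), (88, 196), (90, 155), (92, 117), (94, 81), (96, 57), (98, 51)]
side bar [(-50, 132), (-48, 143), (-46, 154), (-44, 170), (-42, 182), (-40, 192), (-38, 195), (-36, 197), (-34, 197), (-32, 198), (-30, 199), (-28, 200), (-26, 199), (-24, 198), (-22, 194), (-20, 187), (-18, 173), (-16, 157), (-14, 142), (-12, 140), (-10, 154), (-8, 174), (-6, 191), (-4, 204), (-2, 211), (0, 214), (2, 215), (4, 216), (6, 216), (8, 215), (10, 215)]
```

```bash
python3 -m handwheel '[[-0.4,-0.05,0.2,0,-0.14,0],[0,0,0.15,0,0,0],[0,0,0,0,0,0]]'|egrep 'pos|wrist'; python3 rel.py 20 -62 71.5
```

```text
ee_pos: [0.6034, -0.0453, 0.0727]
wrist_force: [-0.5, 0.2, -0.2]
tcp holder mm [ 23.6 -63.5  72.7] F [-0.5  0.2 -0.2] w -0.0 t 11.75
rotvec deg/4 [ 0.    0.04 -0.01]
shift/30 [0.12 0.05 0.04]
```

```bash
python3 -m handwheel '[[0.12,0.03,0.03,0,0,0],[0,0,0.07,0,0,0],[0,0,0,0,0,0]]'|egrep 'pos|wrist'; python3 -m handwheel '[[-0.15,0,-0.03,0,0,0],[-0.15,0,0,0,0,0],[-0.15,0,0,0,0,0],[-0.15,0,0,0,0,0],[0,0,0,0,0,0]]'|egrep 'pos|wrist';python3 -m handwheel '[[-0.15,0,0,0,0,0],[-0.15,0,0.02,0,0,0],[-0.15,0,0.03,0,0,0],[-0.1,0,0.03,0,0,0],[0,0,0,0,0,0]]'|egrep 'pos|wrist'; python3 rel.py 35 -62 72
```

```text
ee_pos: [0.6002, -0.0441, 0.0719]
wrist_force: [-3.6, 0.6, 5.5]
ee_pos: [0.619, -0.0454, 0.0728]
wrist_force: [0.4, 0.1, 5.2]
ee_pos: [0.6351, -0.0464, 0.0698]
wrist_force: [2.3, -0.6, 3.3]
tcp holder mm [ 55.2 -62.7  69.8] F [ 2.3 -0.6  3.3] w 0.0 t 13.05
rotvec deg/4 [-0.    0.09 -0.01]
shift/30 [ 0.67  0.02 -0.08]
```

```bash
python3 -m handwheel '[[0,0,-0.4,0,0.09,0],[0.6,0,-0.2,0,0,0],[0.6,0.03,0,0,0,0],[0,0,0,0,0,0]]'|egrep 'pos|wrist'; python3 rel.py 20 -62 72; cat > look.py <<'E'
import sys;from gauge import *;from plant import imaging
k=sys.argv[1]
for n in("top","side"): d=imaging.snapshot(n);np.savez(f"/tmp/{n}{k}.npz",**d)
ref=np.load("/tmp/side0.npz");y=np.arange(-.018,.008,.0002)
dy=[round(1e3*(edge(y,prof(d,x/1e3,y),True)[0]-edge(y,prof(ref,x/1e3,y),True)[0]),1) for x in(6,8,12,15,18,22)]
print("rail travel mm",dy,np.median(dy));print("side ptr",prof(d,-.022,np.arange(-.032,.006,.002),w=.001).astype(int).tolist())
t=np.load(f"/tmp/top{k}.npz")
for x in(-22,-20,-17,-14):print("top ptr x",x,prof(t,x/1e3,np.arange(-.03,.004,.002),w=.001).astype(int).tolist())
E
python3 look.py 3
```

```text
ee_pos: [0.596, -0.0425, 0.0871]
wrist_force: [0.3, 0.6, -0.7]
tcp holder mm [ 16.  -61.1  87.1] F [ 0.3  0.6 -0.7] w 0.0 t 13.45
rotvec deg/4 [ 0.01 -0.07 -0.01]
shift/30 [-0.14 -0.03  0.5 ]
rail travel mm [np.float64(6.6), np.float64(7.2), np.float64(7.0), np.float64(7.4), np.float64(7.4), np.float64(6.8)] 7.1
side ptr [170, 171, 169, 165, 160, 154, 147, 138, 129, 124, 127, 137, 152, 169, 186, 195, 200, 196, 194]
top ptr x -22 [145, 144, 143, 144, 145, 146, 148, 149, 151, 153, 153, 153, 155, 155, 155, 158, 160]
top ptr x -20 [147, 148, 148, 148, 151, 150, 152, 153, 156, 156, 156, 157, 158, 158, 159, 159, 160]
top ptr x -17 [146, 148, 149, 150, 151, 152, 153, 155, 157, 157, 157, 158, 159, 159, 160, 161, 162]
top ptr x -14 [144, 146, 149, 150, 151, 153, 154, 156, 157, 157, 159, 159, 161, 162, 163, 165, 167]
```

```bash
python3 -m handwheel '[[-0.47,-0.03,0.2,0,-0.07,0],[0,0,0.27,0,0,0],[0,0,0.04,0,0,0],[0,0,0,0,0,0]]'|egrep 'pos|wrist'; python3 rel.py 30 -62 71.8
```

```text
ee_pos: [0.6134, -0.0453, 0.0729]
wrist_force: [0.6, -0.1, 2.8]
tcp holder mm [ 33.6 -62.8  72.9] F [ 0.6 -0.1  2.8] w 0.0 t 13.95
rotvec deg/4 [-0.01  0.07 -0.  ]
shift/30 [0.12 0.03 0.04]
```

```bash
python3 -m handwheel '[[0,0,0.03,0,0,0],[-0.12,0,0,0,0,0],[-0.12,0,0,0,0,0],[-0.11,0,0,0,0,0],[0,0,0,0,0,0]]'|egrep 'pos|wrist'; python3 -m handwheel '[[0,0,-0.5,0,0,0],[0,0,-0.5,0,0,0],[1,0,0,0,0,0],[1,0,0,0,0,0],[1,0,0,0,0,0]]'|egrep 'pos|wrist'; python3 -m handwheel '[[1,0,0,0,0,0],[1,0,0,0,0,0],[1,0,0,0,0,0],[1,0,0,0,0,0],[0,0,0,0,0,0]]'|egrep 'pos|wrist'; python3 look.py 4;python3 rel.py 30 -62 72
```

```text
ee_pos: [0.6239, -0.0459, 0.0724]
wrist_force: [0.9, -0.7, 6.5]
ee_pos: [0.5319, -0.0399, 0.102]
wrist_force: [-0.3, 0.6, 0.4]
ee_pos: [0.4098, -0.0316, 0.1002]
wrist_force: [0.4, 0.4, 0.7]
rail travel mm [np.float64(6.6), np.float64(7.2), np.float64(7.2), np.float64(7.4), np.float64(7.4), np.float64(6.8)] 7.2
side ptr [170, 170, 168, 165, 160, 155, 151, 144, 136, 130, 130, 138, 153, 169, 186, 195, 200, 197, 195]
top ptr x -22 [223, 224, 222, 222, 220, 227, 230, 228, 214, 182, 157, 176, 211, 220, 218, 201, 179]
top ptr x -20 [192, 197, 202, 203, 201, 207, 210, 209, 194, 167, 148, 161, 188, 198, 195, 183, 170]
top ptr x -17 [140, 150, 166, 173, 174, 174, 174, 172, 163, 146, 132, 137, 147, 156, 161, 162, 161]
top ptr x -14 [123, 135, 156, 164, 166, 166, 164, 154, 138, 125, 120, 118, 120, 124, 132, 139, 143]
tcp holder mm [-167.   -62.5  101.6] F [ 0.5 -0.7  0. ] w -0.0 t 15.55
rotvec deg/4 [-0.01  0.07 -0.01]
shift/30 [-6.56  0.02  1.02]
```

```bash
python3 - <<'E'
from gauge import *
t=np.load("/tmp/top4.npz");o=np.load("/tmp/top0.npz")
def mn(d,x):
    y=np.arange(-.024,-.002,.0005);v=255-prof(d,x,y,w=.001);i=np.argmax(v);y,v=y[max(0,i-6):i+7],v[max(0,i-6):i+7];c=np.polyfit(y,v,2);return round(-500*c[1]/c[0],2)
print("mark",[mn(t,x) for x in(-.036,-.033,-.030,-.027)],"ptr",[mn(t,x) for x in(-.019,-.018,-.017,-.016)],"ptr0",[mn(o,x) for x in(-.018,-.017,-.016)])
for n,d in(("0",o),("4",t)):
    y=np.arange(-.02,.024,.0002);v=prof(d,.055,y,w=.008);g=np.gradient(v);print(n,"rail outer/inner",1e3*y[g.argmax()],1e3*y[g.argmin()])
y=np.arange(.066,.08,.0002);v=prof(t,.055,y,w=.008);print("fix",1e3*y[np.gradient(v).argmax()])
hsv=cv2.cvtColor(t["color"],40);m=cv2.inRange(hsv,(40,80,40),(90,255,255));c=max(cv2.findContours(m[:, :],0,2)[0],key=lambda c:cv2.contourArea(c) if 190<c[:,0,0].mean()<290 and 135<c[:,0,1].mean()<220 else 0)
print("green box",1e3*to_h(p,cast(t,cv2.boxPoints(cv2.minAreaRect(c)),.016)))
x=np.arange(-.03,0.01,.001)
a=cv2.resize(t["color"][130:220,190:295],None,fx=6,fy=6,interpolation=2);cv2.imwrite("pics/p4.png",a)
E
```

```text
mark [np.float64(-10.02), np.float64(-9.96), np.float64(-9.91), np.float64(-9.82)] ptr [np.float64(-9.73), np.float64(-9.51), np.float64(-9.27), np.float64(-8.97)] ptr0 [np.float64(-17.95), np.float64(-17.71), np.float64(-17.46)]
0 rail outer/inner -8.000000000000073 5.999999999999842
4 rail outer/inner -1.0000000000001155 13.199999999999799
fix 73.20000000000022
green box [[-0.81900488 71.26866482 16.        ]
 [64.32267601 70.81429192 16.        ]
 [63.37515851 15.81965048 16.        ]
 [-1.70940331 16.52262769 16.        ]]
```

View pics/p4.png

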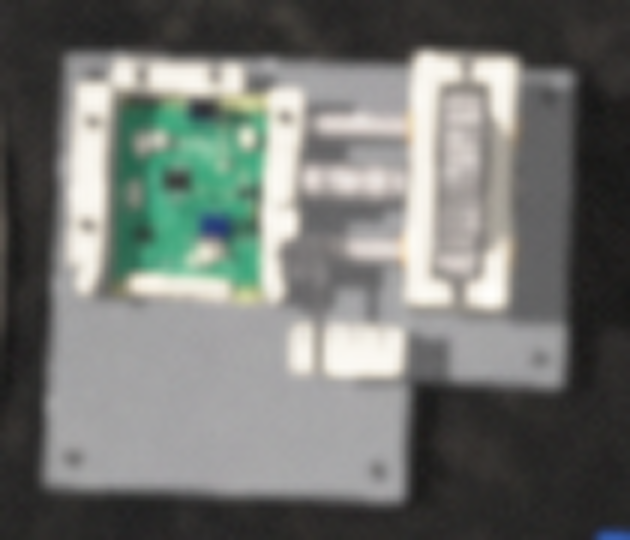

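The picture shows the pointer over the wide mark at (318,325) and the board square between the rails, against the stop, with its near edge at (110,292)–(258,302). One number to check before handing in.

```bash
python3 - <<'E'
from gauge import *
t=np.load("/tmp/top4.npz");f=lambda a:(np.array(a,float)+.5)/6-.5+[190,130]
print(1e3*to_h(p,cast(t,f([[112,293],[180,298],[256,302]]),.016)))
for y in(.03,.05,.058):
    x=np.arange(-.02,0,.001);uv=proj(t,to_w(p,np.c_[x,x*0+y,x*0+.016])).astype(np.float32)
    c=cv2.remap(t["color"],uv[:,:1].copy(),uv[:,1:].copy(),2)[:,0].astype(int);print(y,(c[:,1]-c[:,0]).tolist(),c[:,1].tolist())
E
python3 rel.py
```

```text
[[ -8.91943845  71.97853158  16.        ]
 [ -9.97455553  45.37482085  16.        ]
 [-10.53162696  15.69299585  16.        ]]
0.03 [-2, -1, -1, -2, -2, -1, 0, 2, 3, 6, 10, 13, 13, 12, 12, 13, 17, 23, 29, 33] [165, 166, 166, 165, 165, 166, 168, 175, 182, 194, 205, 216, 225, 229, 233, 234, 229, 221, 211, 198]
0.05 [-2, -1, -2, -2, -1, -1, 2, 2, 4, 7, 9, 12, 14, 16, 13, 11, 14, 18, 23, 26] [162, 163, 163, 163, 164, 163, 164, 163, 166, 170, 177, 192, 208, 225, 232, 234, 235, 231, 221, 212]
0.058 [-1, 0, 0, -2, -1, 0, 0, 0, 1, 3, 6, 10, 13, 15, 14, 12, 10, 12, 17, 22] [163, 163, 162, 160, 159, 158, 155, 150, 151, 155, 166, 187, 208, 228, 238, 242, 243, 237, 224, 207]
tcp holder mm [-167.   -62.5  101.6] F [ 0.5 -0.7  0. ] w -0.0 t 15.55
rotvec deg/4 [-0.01  0.07 -0.01]
```

Near edge at x ≈ −10 mm, so the board is home. The pointer is on the mark and the arm is clear.

```bash
python3 -c "
from plant import order;print(order.finish_job())"
```

```text
the job is handed in; nothing more can be done
None
```

I handed the job in at about 15.6 s (no verdict came back): by camera the pointer is within about 0.5 mm of the gauge mark's middle, the board is square against the end stop, and the arm is clear of everything.

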